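# Bore check of a conveyor pulley with a hand-held optical probe

## Task

First slide the grey pulley along the bench, without lifting or tipping it, until its bore is centred over the red dot of the round target sticker. Then take the orange-handled probe out of its blue holder and lower it upright down the middle of the bore until its tip is about 1 cm above the bench, with the probe never touching the pulley or the bench. Finish still holding it there, still and centred, and leave the carton, the tape roll and the jar where they are.

Things in the scene. Friction and masses are not known exactly. Their poses are not given: they have to be found in the camera images.
- pulley: Loose grey plastic pulley lying flat: round, 110 mm diameter, 45 mm high, upright 30 mm bore right through its middle, six black dots on top. Too wide to grip; 0.3 to 0.65 kg, slides under a push of a few newtons, stops with the push. Origin: on the bore axis at the underside; z up. Starts to the left or right of the sticker; the holder is on the other side.
- bore_top (a point): Centre of the bore's mouth in the pulley's top face, 45 mm above the pulley's origin.
- spot: Flat round target sticker on the bench (white, 132 mm across, yellow rim, red 10 mm dot in the middle, four dark ticks outside). Flat: nothing catches on it. It does not move. Origin: the red dot, at bench height.
- holder: Blue block fixed to the bench, 80 x 80 mm and 95 mm high, with an upright 16 mm hole through its middle in which the probe's stem stands. Origin: middle of its underside.
- probe: Probe standing in the holder, 148 mm long, 0.11 to 0.23 kg. From the tip up: steel stem 12 mm diameter, 80 mm long (last 8 mm black); dark collar 34 mm diameter, 8 mm high, resting on the holder; square orange handle 26 x 26 mm, 60 mm high, flat sides facing along its x and y axes. Origin: the tip; z up the stem. Tip starts 15 mm above the bench; 80 mm up clears the holder.
- probe_tip (a point): The probe's tip, the lower end of the stem on its axis (same point as the probe's origin).
- handle_mid (a point): Middle of the orange handle, 118 mm above the tip; a good place to grip it from above, across two flat sides.
- carton: Bystander: small cardboard carton, 70 x 110 mm, 50 mm high, beyond the work. Origin: middle of its underside.
- tape_roll: Bystander: amber roll of packing tape lying flat, 100 mm in diameter, 48 mm high, beyond the work. Origin: middle of its underside.
- jar: Bystander: white jar with a blue cap, 60 mm in diameter, 68 mm high, at the far left. Origin: middle of its underside.

How it is judged:
On the way, in this order (a step that is already met when the one before it is completed fails the run):
1. the pulley lies flat and still with its bore centred over the red dot (within 10 mm), the probe still in its holder (horizontal distance between pulley and spot below 0.01 m and linear speed of pulley below 0.01 m/s and angle between pulley's own z axis and vertical below 0.05 rad and height (world z) of pulley below 0.004 m and horizontal distance between probe_tip and holder below 0.02 m and height (world z) of probe_tip below 0.03 m), for 0.2 s.
2. the probe has been lifted out of its holder (tip over 100 mm above the bench) (height (world z) of probe_tip above 0.1 m), for 0.1 s.
At the end, for the whole second after the job is handed in: The gripper holds the probe still and upright (within 0.06 rad) inside the pulley's bore, tip 3 to 20 mm above the bench and within 4 mm of the bore's axis, touching neither the pulley nor the bench; the pulley lies flat and still, its bore within 10 mm of the red dot (horizontal distance between pulley and spot below 0.01 m and linear speed of pulley below 0.01 m/s and angle between pulley's own z axis and vertical below 0.05 rad and height (world z) of pulley below 0.004 m and horizontal distance between probe_tip and pulley below 0.004 m and angle between probe's own z axis and vertical below 0.06 rad and height (world z) of probe_tip between 0.003 and 0.02 m and contact force between probe and the fingers above 1 N and contact force between probe and pulley below 0.2 N and contact force between probe and table below 0.2 N and linear speed of probe below 0.015 m/s); the arm keeps its last pose, push and grip.
It fails at once if the probe touches the pulley (contact force between probe and pulley above 0.3 N).
It fails at once if the probe touches the bench (contact force between probe and table above 0.3 N).
It fails at once if the pulley is lifted or tipped (height (world z) of pulley above 0.012 m or angle between pulley's own z axis and vertical above 0.2 rad).
It fails at once if a bystander (carton, tape roll or jar) is moved (distance of any of carton, tape_roll, jar from where it was at the start of the episode above 0.015 m).
It also fails if it takes over 72 s, if anything falls off the work surface, if the arm or the gripper's body presses on something with over 40 N, if the wrist force passes 120 N, or if a joint passes its speed limit or range.

## Robot

A 6-joint arm with a two-finger parallel gripper is mounted at the origin on the work surface. World frame = base frame: x ahead of the robot, y to its left, z up, the work surface at z = 0. Lengths are in m, angles in rad, forces in N, time in s.
With the tool pointing down it reaches from about 0.275 to 0.875 m from the base axis. Payload 12.5 kg.
Tool frame: the origin (TCP) lies midway between the tips of the shut fingers; the grasp point (between the pads) lies 19 mm behind it; z points along the fingers, y is the line along which they close (so a half turn about z gives the same grasp; the last joint's range is limited). The gripper opens to 85 mm and grips with 20 to 120 N. Pads are 22 mm wide; open, the fingers measure 114 mm over their backs; the gripper's body (76 mm by 85 mm) begins 54 mm behind the grasp point. The pads swing forward as they close: fully open they stand 13 mm farther back than shut.
Start: joints at [1.079, 0.351, 1.652, -0, 1.139, -0.085], TCP at [0.218, 0.505, 0.231] pointing down, gripper open.
Joint ranges: [-2.75, 2.75], [-0.79, 2.1], [0.01, 2.65], [-1.57, 4.71], [0.07, 3.14], [-2.87, 2.87]. Speed limits (rad/s): [2.22, 2.22, 2.79, 3.14, 3.14, 3.14].

## Interface

Orientations are given as a rotation vector (axis times angle).
In Python, from cell import env gives the robot as it stands.
- The arm moves only by the shell command python3 -m pendant 'ROWS' [FORCE]. ROWS is a JSON object of lists of equal length, an entry for each row: "delta_pos": the shift along the world's x, y, z in m, a list of three; "dr": the turn, a rotation vector about the world's x, y, z in rad, a list of three; "hand": the finger opening in m, from 0 to 0.0854. In form: {"delta_pos": [[x, y, z], ...], "dr": [[rx, ry, rz], ...], "hand": [hand, ...]}. A call has 1 to 5 rows; each row shifts and turns the commanded pose from where the row before left it; what a row does not reach is not made up. A row lasts 1/8 s, in which the tool goes at most 62.5 mm and 10.7 degrees, less where a joint would pass 70% of its speed; a pose out of reach is approached as far as the arm can. A call is refused whole if a number of a shift passes 0.0625 or a number of a turn 0.188, either way. A call with a gripper value outside its range is refused whole. The fingers move at their own pace and stop on an object; FORCE is the grip in N (left out, the last holds). Time passes only in rows, so rows that do not move let the fingers close. It gives the time, the measured TCP pose, the force, the opening and the grip force at its end, in the units of the state.
- env.get_obs(): the state, without advancing time (a new reading comes with each control period).
- env.capture(name): name is "scene" or "top" or "wrist"; returns (picture, depth): 400x640x3 uint8, red, green, blue; 400x640 float32, m along the optical axis (not along the pixel's ray), 0 where there is no reading.
- env.get_calibration(name): a dict with "fx", "fy", "cx", "cy" (pixels), "k1" (the pictures are not rectified: a ray, as slopes to the right and down, at radius r is drawn at 1 + k1 r^2 times it, then the intrinsics apply), "extrinsics" (4x4, takes a point from camera to world coordinates). Camera axes: x right, y down, z forward; pixel columns grow to the right and rows downward; lengths in m; the calibration is good to about 2 mm. A picture is of the moment at which its call begins: read the wrist's pose just before it. get_calibration takes no time and is no camera call; for the wrist camera it gives the pose at the moment of the call.
- env.finish_job(): hands the job in; it is judged then, once.
The state is a dict: "time": time; "joint_positions": joint angles; "qvel": joint speeds; "effort": joint torques, N m; "tcp_pos": TCP position; "eef_rot": TCP orientation; "contact_force": force on the tool from outside, world axes, zero at the start; "wrist_torque": the same for the moment, N m; "gripper_width": finger opening in m; "finger_force": force on a finger pad.
Only numpy, scipy, OpenCV 4.12 (cv2) and the standard library are available. Lean on these libraries where they do the work, as an engineer would, in place of code of your own. Each camera call takes 0.05 s, during which the arm holds its last target. There are 200 camera calls.

## Working session

There is one attempt and no reset: what is moved stays moved. The work goes in short steps, Python scripts to look and compute and a shell command to move; the robot and the scene stay as the last step left them, time stands still between calls to the robot, and variables do not carry over. Pictures are saved under pics/ and viewed, at most 12 in all, crops included, and the job is handed in when it is done.

```bash
ls; mkdir -p pics
cat > h.py <<'E'
import numpy as np, cv2
from cell import env
def cap(n):
    c=env.get_calibration(n); im,d=env.capture(n); return im,d,c
def ray(c,u,v):
    K=np.array([[c['fx'],0,c['cx']],[0,c['fy'],c['cy']],[0,0,1]],float)
    s=cv2.undistortPoints(np.array([[[u,v]]],float),K,np.array([c['k1'],0,0,0.]))[0,0]
    T=np.array(c['extrinsics']); return T[:3,3],T[:3,:3]@np.array([s[0],s[1],1.])
def onplane(c,u,v,z):
    o,r=ray(c,u,v); return o+r*(z-o[2])/r[2]
def save(n,im): cv2.imwrite('pics/'+n,im[:,:,::-1])
E
python3 - <<'E'
from h import *
im,d,c=cap('top'); save('top0.png',im); np.savez('top0',im=im,d=d)
print(np.array(c['extrinsics']).round(3),c['fx'],c['k1'])
print(env.get_obs())
im,d,c=cap('scene'); save('scene0.png',im)
E
```

```text
pics
[[-0.197 -0.956  0.216  0.429]
 [-0.98   0.193 -0.04   0.031]
 [-0.004 -0.219 -0.976  0.979]
 [ 0.     0.     0.     1.   ]] 418.4047389661023 0.03275493499028609
{'time': 0.05, 'joint_positions': array([ 1.07941599e+00,  3.51253321e-01,  1.65243889e+00, -4.80705025e-06,
        1.13911566e+00, -8.46012973e-02]), 'qvel': array([ 0.00118868, -0.0008013 , -0.00117276,  0.00055817, -0.00058494,
        0.00144215]), 'effort': array([ 1.27284286e-03, -5.07351351e+01, -2.92226905e+01, -1.36282160e-04,
        2.42462724e-03, -7.80275258e-06]), 'tcp_pos': array([0.2174253 , 0.50482624, 0.23074345]), 'eef_rot': array([-6.34498652e-01, -3.07650293e+00,  1.83199192e-03]), 'contact_force': array([-0.29816816, -0.08907969, -1.02105383]), 'wrist_torque': array([ 0.02804766, -0.00427193, -0.01540763]), 'finger_force': 0.0, 'gripper_width': 0.0855654364625951}
```

View pics/top0.png

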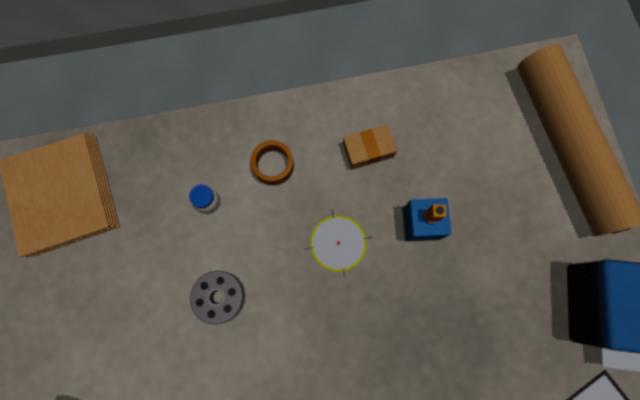

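View pics/scene0.png

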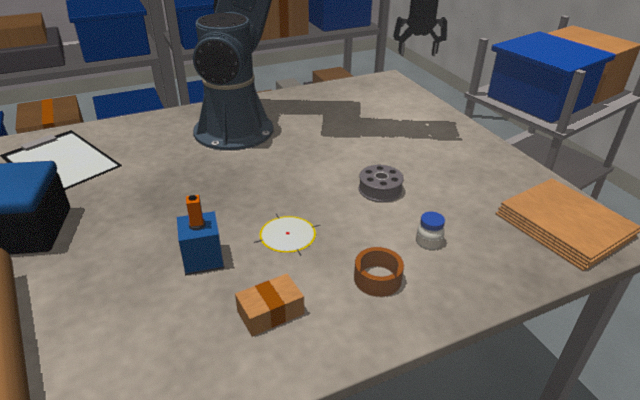

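The top view shows the pulley at about (217,297), the red dot at (338,243), the holder at (428,218), the handle top at (439,211) and the jar at (203,197). The pulley is on the left (+y), the holder on the right.

```bash
cat >> h.py <<'E'
def blob(m,near=None,r=60):
    n,l,s,ce=cv2.connectedComponentsWithStats(m.astype(np.uint8))
    k=[i for i in range(1,n) if near is None or np.hypot(*(ce[i]-near))<r]
    i=max(k,key=lambda i:s[i,4]); return ce[i],s[i,4],(l==i)
E
python3 - <<'E'
from h import *
f=np.load('top0.npz'); im,d=f['im'],f['d']; c=env.get_calibration('top')
hsv=cv2.cvtColor(im,cv2.COLOR_RGB2HSV); H,S,V=[hsv[...,i].astype(int) for i in range(3)]
def P(n,uv,z): print(n,np.round(uv,1),onplane(c,*uv,z).round(4))
m=((H<8)|(H>172))&(S>120)&(V>100); ce,a,_=blob(m,(338,243),10);P('dot',ce,0);
m=(S>150)&(H>22)&(H<38)&(V>100); _,a,mm=blob(m,(338,243),40)
ct=max(cv2.findContours(mm.astype(np.uint8),0,1)[0],key=cv2.contourArea); e=cv2.fitEllipse(ct);P('rim',e[0],0)
# depth based pulley top: world heights
vv,uu=np.mgrid[0:400,0:640]
K=np.array([[c['fx'],0,c['cx']],[0,c['fy'],c['cy']],[0,0,1.]])
s=cv2.undistortPoints(np.stack([uu,vv],-1).reshape(-1,1,2).astype(float),K,np.array([c['k1'],0,0,0.])).reshape(400,640,2)
T=np.array(c['extrinsics']); W=(np.dstack([s,np.ones((400,640))])*d[...,None])@T[:3,:3].T+T[:3,3]
Z=W[...,2]
def top(n,near,lo,hi,r=30):
    win=np.hypot(uu-near[0],vv-near[1])<r
    q=win&(Z>lo)&(Z<hi)&(d>0); p=W[q]; (cx,cy),(w,h),a=cv2.minAreaRect(p[:,:2].astype(np.float32)); (ex,ey),rad=cv2.minEnclosingCircle(p[:,:2].astype(np.float32))
    print(n,q.sum(),np.median(p,0).round(4),'rect',round(cx,4),round(cy,4),round(w,3),round(h,3),round(a,1),'circ',round(ex,4),round(ey,4),round(rad,4))
print('bench',np.median(Z[300:340,260:380]))
top('pulley',(217,297),.035,.055,40); top('holder',(428,218),.085,.1); top('handle',(438,212),.15,.18); top('jar',(203,197),.055,.08); top('tape',(272,162),.04,.055); top('carton',(370,145),.042,.06,40)
g=(S<60)&(V>50)
sub=np.hypot(uu-217,vv-297)<10
b=sub&(V<60); print('bore',b.sum())
E
```

```text
dot [337.8 242.6] [ 0.5371 -0.034   0.    ]
rim [335.5 247.4] [ 0.5272 -0.0264  0.    ]
bench -0.0010715702136487315
pulley 2060 [0.469  0.2538 0.0436] rect 0.4699 0.254 0.112 0.11 78.8 circ 0.4699 0.2543 0.0573
holder 1071 [ 0.5345 -0.2244  0.0941] rect 0.5427 -0.234 0.081 0.08 81.4 circ 0.5424 -0.2336 0.0559
handle 196 [ 0.5426 -0.231   0.1623] rect 0.543 -0.2332 0.026 0.026 78.0 circ 0.543 -0.2332 0.0168
jar 450 [0.6933 0.2499 0.0661] rect 0.6944 0.2509 0.052 0.052 31.7 circ 0.6948 0.2506 0.0268
tape 611 [0.7503 0.0812 0.0462] rect 0.7502 0.08 0.098 0.097 81.1 circ 0.7511 0.081 0.0506
carton 1368 [ 0.7429 -0.1525  0.049 ] rect 0.7441 -0.1533 0.071 0.111 5.5 circ 0.7436 -0.1538 0.0643
bore 48
```

Positions are consistent with the given sizes: pulley (0.470, 0.254), dot (0.537, -0.034), probe (0.543, -0.233). I'll cradle the pulley's far side with the two open fingers across the push direction and push along (0.226, -0.974).

```bash
python3 -m pendant '{"delta_pos":[[0.045,-0.027,-0.02],[0.045,-0.027,-0.02],[0.045,-0.027,-0.02],[0.045,-0.027,-0.02],[0.045,-0.026,-0.02]],"dr":[[0,0,-0.187],[0,0,-0.187],[0,0,-0.187],[0,0,-0.187],[0,0,-0.187]],"hand":[0.0854,0.0854,0.0854,0.0854,0.0854]}' 20
python3 -m pendant '{"delta_pos":[[0,0,-0.04],[0,0,-0.04],[0,0,-0.035],[0,0,0],[0,0,0]],"dr":[[0,0,0],[0,0,0],[0,0,0],[0,0,0],[0,0,0]],"hand":[0.0854,0.0854,0.0854,0.0854,0.0854]}'
python3 - <<'E'
from h import *
im,d,c=cap('top'); save('t1.png',im[150:400,100:500])
E
```

```text
time: 0.72
tcp_pos: [0.4438, 0.3699, 0.1304]
eef_rot: [-1.961, -2.455, 0.001]
contact_force: [-0.2, 1.2, 0.3]
gripper_width: 0.0854
finger_force: 0.0
time: 1.35
tcp_pos: [0.4431, 0.3715, 0.0174]
eef_rot: [1.953, 2.461, 0.002]
contact_force: [-0.1, 0.1, 0.6]
gripper_width: 0.0855
finger_force: 0.0
```

View pics/t1.png

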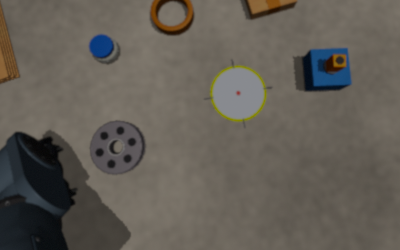

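The fingers sit beside the pulley, at (40–75,135–200) in the crop, symmetric about the push line to the dot at (238,93). Now lowering and pushing.

```bash
python3 -m pendant '{"delta_pos":[[0,0,-0.008],[0.0045,-0.0195,0],[0.0045,-0.0195,0],[0.0034,-0.0146,0],[0.0023,-0.0097,0]],"dr":[[0,0,0],[0,0,0],[0,0,0],[0,0,0],[0,0,0]],"hand":[0.0854,0.0854,0.0854,0.0854,0.0854]}' 
python3 -m pendant '{"delta_pos":[[0.0023,-0.0097,0],[0.0023,-0.0097,0],[0.0034,-0.0146,0],[0.0034,-0.0146,0],[0.0034,-0.0146,0]],"dr":[[0,0,0],[0,0,0],[0,0,0],[0,0,0],[0,0,0]],"hand":[0.0854,0.0854,0.0854,0.0854,0.0854]}' 
python3 -m pendant '{"delta_pos":[[0.0034,-0.0146,0],[0.0034,-0.0146,0],[0.0034,-0.0146,0],[0.0023,-0.0097,0],[0,0,0]],"dr":[[0,0,0],[0,0,0],[0,0,0],[0,0,0],[0,0,0]],"hand":[0.0854,0.0854,0.0854,0.0854,0.0854]}'
cat >> h.py <<'E'
def pulley(near_xy,name=None):
    im,d,c=cap('top'); vv,uu=np.mgrid[0:400,0:640]
    K=np.array([[c['fx'],0,c['cx']],[0,c['fy'],c['cy']],[0,0,1.]])
    s=cv2.undistortPoints(np.stack([uu,vv],-1).reshape(-1,1,2).astype(float),K,np.array([c['k1'],0,0,0.])).reshape(400,640,2)
    T=np.array(c['extrinsics']); W=(np.dstack([s,np.ones((400,640))])*d[...,None])@T[:3,:3].T+T[:3,3]
    q=(abs(W[...,2]-.0437)<.006)&(d>0)&(np.hypot(W[...,0]-near_xy[0],W[...,1]-near_xy[1])<.09)
    _,a,m=blob(q); p=W[m][:,:2]
    # bore centre: hole in top-face mask
    h=cv2.convexHull(p.astype(np.float32)); circ=cv2.minEnclosingCircle(h)
    if name: save(name,im[150:400,150:550])
    print('pulley n',a,'median',np.median(p,0).round(4),'circ',np.round(circ[0],4),round(circ[1],4))
    return im,d,c,W
E
python3 -c "
from h import *
pulley((.51,.08),'t2.png')"
```

```text
time: 2.02
tcp_pos: [0.4577, 0.3066, 0.0085]
eef_rot: [1.954, 2.46, 0.0]
contact_force: [-0.1, -0.2, 0.2]
gripper_width: 0.0851
finger_force: 0.0
time: 2.65
tcp_pos: [0.4723, 0.2436, 0.0083]
eef_rot: [1.953, 2.461, 0.0]
contact_force: [-0.4, 2.4, 0.8]
gripper_width: 0.0856
finger_force: 1.3
time: 3.28
tcp_pos: [0.4846, 0.1903, 0.0082]
eef_rot: [-1.954, -2.46, 0.001]
contact_force: [0.2, -0.9, 1.2]
gripper_width: 0.0856
finger_force: 0.0
pulley n 1064 median [0.4976 0.1193] circ [0.4941 0.1412] 0.0568
```

View pics/t2.png

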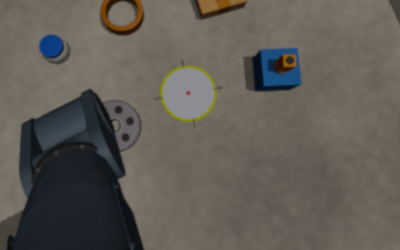

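The pulley is cradled and moved to about (265,275) in the full image, (0.494, 0.141) in the world, about 50 mm ahead of the TCP as expected. It needs (0.043, -0.175) more, so I'll push most of that.

```bash
python3 -m pendant '{"delta_pos":[[0.0024,-0.0097,0],[0.0035,-0.0146,0],[0.0035,-0.0146,0],[0.0035,-0.0146,0],[0.0035,-0.0146,0]],"dr":[[0,0,0],[0,0,0],[0,0,0],[0,0,0],[0,0,0]],"hand":[0.0854,0.0854,0.0854,0.0854,0.0854]}' 
python3 -m pendant '{"delta_pos":[[0.0035,-0.0146,0],[0.0035,-0.0146,0],[0.0035,-0.0146,0],[0.0035,-0.0146,0],[0.0035,-0.0146,0]],"dr":[[0,0,0],[0,0,0],[0,0,0],[0,0,0],[0,0,0]],"hand":[0.0854,0.0854,0.0854,0.0854,0.0854]}' 
python3 -m pendant '{"delta_pos":[[0.0024,-0.0097,0],[0.0012,-0.0048,0],[0,0,0]],"dr":[[0,0,0],[0,0,0],[0,0,0]],"hand":[0.0854,0.0854,0.0854]}' 
python3 -c "
from h import *
pulley((.54,-.03),'t3.png')"
```

```text
time: 3.95
tcp_pos: [0.5012, 0.1218, 0.0082]
eef_rot: [-1.953, -2.46, 0.0]
contact_force: [-0.5, 1.8, -0.9]
gripper_width: 0.0851
finger_force: 0.9
time: 4.58
tcp_pos: [0.5187, 0.049, 0.0083]
eef_rot: [-1.953, -2.461, 0.0]
contact_force: [-0.2, 0.9, -1.5]
gripper_width: 0.0854
finger_force: 0.9
time: 4.95
tcp_pos: [0.5222, 0.0353, 0.0084]
eef_rot: [1.953, 2.46, 0.0]
contact_force: [-0.4, -0.6, -0.5]
gripper_width: 0.0855
finger_force: 0.0
pulley n 89 median [ 0.5347 -0.0621] circ [ 0.5339 -0.0594] 0.0293
```

View pics/t3.png

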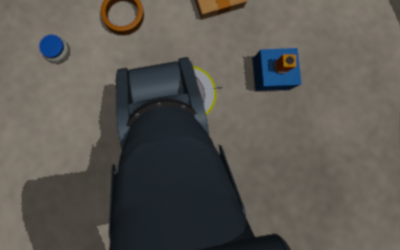

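The arm hides the pulley from the top camera; I'll use the scene camera, which looks from the front.

```bash
sed -i "s/def pulley(near_xy,name=None):/def pulley(near_xy,name=None,cam='top'):/; s/im,d,c=cap('top'); vv/im,d,c=cap(cam); vv/; s/im\[150:400,150:550\])/im)/" h.py
python3 -c "
from h import *
pulley((.534,-.014),'s4.png','scene')"
```

```text
pulley n 1241 median [ 0.5398 -0.0083] circ [0.5352 0.0017] 0.068
```

View pics/s4.png

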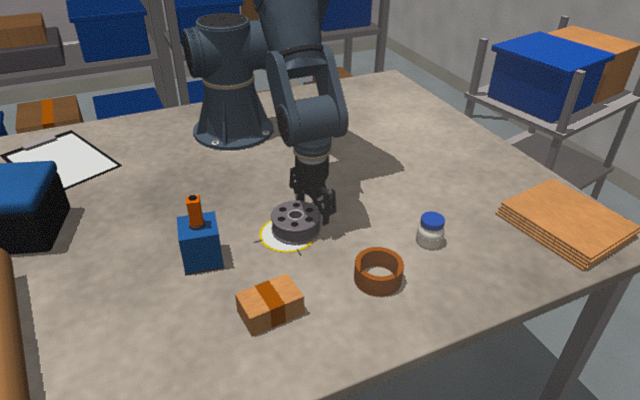

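The pulley (bore about (295,215)) is flat and just short of the dot, still in the cradle.

```bash
cat >> h.py <<'E'
def bore(cam,name,z=.0450,guess=None):
    """bore mouth from the disc's six dots (ellipse fit) in a saved picture"""
    im=cv2.imread('pics/'+name)[:,:,::-1] if isinstance(name,str) else name
    c=env.get_calibration(cam); g=cv2.cvtColor(np.ascontiguousarray(im),cv2.COLOR_RGB2GRAY)
    m=(g<45).astype(np.uint8); n,l,s,ce=cv2.connectedComponentsWithStats(m)
    pts=[(onplane(c,*ce[i],z)[:2],s[i,4]) for i in range(1,n)]
    return [(p.round(4),a) for p,a in pts if np.hypot(*(p-guess))<.05 and a<400]
E
python3 - <<'E'
from h import *
for p in bore('scene','s4.png',guess=np.array([.534,-.013])): print(p)
im=cv2.imread('pics/scene0.png')[:,:,::-1]; c=env.get_calibration('scene')
hsv=cv2.cvtColor(np.ascontiguousarray(im),cv2.COLOR_RGB2HSV);H,S,V=[hsv[...,i] for i in range(3)]
ce,a,_=blob(((H<8)|(H>172))&(S>120)&(V>100),(287,233),8);print('dot',ce,a,onplane(c,*ce,0))
im=cv2.imread('pics/s4.png'); cv2.imwrite('pics/s4z.png',cv2.resize(im[190:250,250:350],None,fx=6,fy=6,interpolation=2))
E
```

```text
(array([0.5003, 0.006 ]), np.int32(10))
(array([ 0.5027, -0.0302]), np.int32(13))
(array([0.5305, 0.026 ]), np.int32(22))
(array([ 0.5346, -0.0446]), np.int32(14))
(array([0.5622, 0.0116]), np.int32(14))
(array([ 0.5659, -0.0263]), np.int32(14))
dot [287.  232.5] 6 [ 0.53624441 -0.03249868  0.        ]
```

View pics/s4z.png

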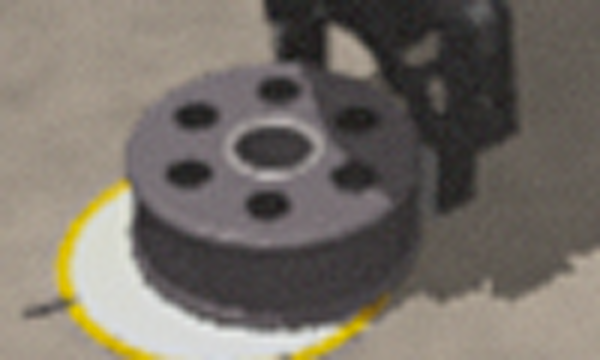

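The six dots average to a bore centre of (0.5327, -0.0096), and the dot in the same camera is (0.5362, -0.0325). So the remaining push is about (0.0035, -0.0225).

```bash
python3 -m pendant '{"delta_pos":[[0.001,-0.006,0],[0.001,-0.006,0],[0.001,-0.006,0],[0.0005,-0.0035,0],[0,-0.001,0]],"dr":[[0,0,0],[0,0,0],[0,0,0],[0,0,0],[0,0,0]],"hand":[0.0854,0.0854,0.0854,0.0854,0.0854]}'
python3 - <<'E'
from h import *
im,_,_=cap('scene'); b=bore('scene',im,guess=np.array([.536,-.03])); print(b,np.mean([p for p,a in b],0))
E
```

```text
time: 5.68
tcp_pos: [0.5257, 0.0127, 0.0083]
eef_rot: [1.953, 2.46, 0.0]
contact_force: [-0.4, 3.1, -0.5]
gripper_width: 0.0852
finger_force: 1.2
[(array([ 0.5035, -0.0156]), np.int32(10)), (array([ 0.5063, -0.0511]), np.int32(15)), (array([0.5335, 0.0045]), np.int32(22)), (array([ 0.5331, -0.0421]), np.int32(2)), (array([ 0.539, -0.067]), np.int32(17)), (array([ 0.5659, -0.0108]), np.int32(17)), (array([ 0.568 , -0.0475]), np.int32(14))] [ 0.53561429 -0.0328    ]
```

The pulley is at (0.536, -0.0313) against the dot at (0.536, -0.0325), which is good. Next I back straight off, rise, and go over the probe for a near look.

```bash
python3 -m pendant '{"delta_pos":[[-0.001,0.005,0],[-0.0045,0.0195,0],[-0.0065,0.028,0],[-0.0065,0.028,0],[0,0,0.05]],"dr":[[0,0,0],[0,0,0],[0,0,0],[0,0,0],[0,0,0]],"hand":[0.0854,0.0854,0.0854,0.0854,0.0854]}' 
python3 -m pendant '{"delta_pos":[[0,0,0.06],[0,0,0.06],[0,0,0.06],[0,0,0.05],[0.005,-0.05,0]],"dr":[[0,0,0],[0,0,0],[0,0,0],[0,0,0],[0,0,-0.08]],"hand":[0.0854,0.0854,0.0854,0.0854,0.0854]}' 
python3 -m pendant '{"delta_pos":[[0.009,-0.052,0],[0.009,-0.052,0],[0.009,-0.052,0],[0.009,-0.052,0],[0.006,-0.052,0]],"dr":[[0,0,-0.08],[0,0,-0.08],[0,0,-0.08],[0,0,-0.08],[0,0,-0.04]],"hand":[0.0854,0.0854,0.0854,0.0854,0.0854]}' 
python3 -m pendant '{"delta_pos":[[0,0,0],[0,0,0]],"dr":[[0,0,0],[0,0,0]],"hand":[0.0854,0.0854]}'
python3 - <<'E'
from h import *
print(env.get_obs()['tcp_pos'])
im,d,c=cap('wrist'); save('w5.png',im); np.savez('w5',im=im,d=d,T=c['extrinsics'])
print(np.array(c['extrinsics']).round(3),c['fx'])
im,_,_=cap('scene'); b=[q for q in bore('scene',im,guess=np.array([.536,-.03])) if q[1]>5]; print(len(b),np.mean([p for p,a in b],0))
E
```

```text
time: 6.35
tcp_pos: [0.5041, 0.096, 0.0563]
eef_rot: [-1.947, -2.459, 0.007]
contact_force: [0.1, 0.1, 0.2]
gripper_width: 0.0856
finger_force: 0.0
time: 6.98
tcp_pos: [0.513, 0.046, 0.2922]
eef_rot: [2.043, 2.38, 0.008]
contact_force: [-0.3, -0.3, -0.9]
gripper_width: 0.0856
finger_force: 0.0
time: 7.6
tcp_pos: [0.5544, -0.2167, 0.2881]
eef_rot: [-2.444, -1.974, 0.0]
contact_force: [1.2, 0.5, 0.6]
gripper_width: 0.0855
finger_force: 0.0
time: 7.85
tcp_pos: [0.5541, -0.2152, 0.288]
eef_rot: [-2.442, -1.975, 0.0]
contact_force: [-0.1, 0.4, -0.4]
gripper_width: 0.0853
finger_force: 0.0
[ 0.55409203 -0.21516751  0.28795125]
[[ 0.978 -0.198 -0.066  0.569]
 [-0.208 -0.93  -0.304 -0.138]
 [-0.001  0.311 -0.95   0.429]
 [ 0.     0.     0.     1.   ]] 301.6171080711553
6 [ 0.53608333 -0.03128333]
```

View pics/w5.png

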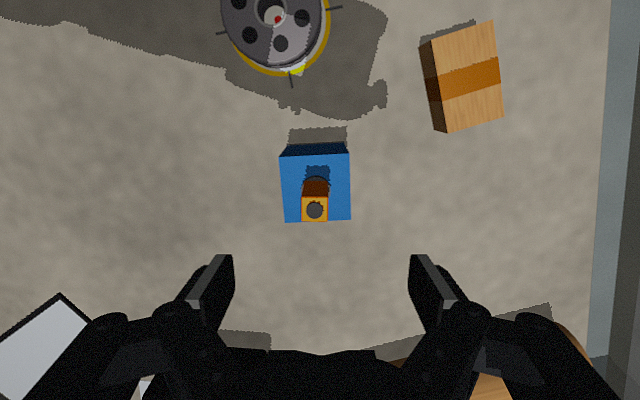

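The wrist view shows the handle top at (314,209), square to the holder, and the red dot visible inside the pulley bore at (277,19).

Run:
```python
from h import *
f=np.load('w5.npz'); im,d=f['im'],f['d']; c=env.get_calibration('wrist'); c['extrinsics']=f['T']
hsv=cv2.cvtColor(im,cv2.COLOR_RGB2HSV);H,S,V=[hsv[...,i].astype(int) for i in range(3)]
vv,uu=np.mgrid[0:400,0:640]; win=np.hypot(uu-314,vv-205)<70
def rect(m,z,n):
    _,a,mm=blob(m); mm=cv2.morphologyEx(mm.astype(np.uint8),cv2.MORPH_CLOSE,np.ones((5,5)))
    ct=max(cv2.findContours(mm,0,1)[0],key=cv2.contourArea)[:,0]
    p=np.array([onplane(c,*q,z)[:2] for q in ct],np.float32); r=cv2.minAreaRect(p); print(n,a,np.round(r[0],4),np.round(r[1],4),round(r[2],2))
print('V levels',V[195:220:5,314-10:314+11:5])
near=(np.hypot(uu-314,vv-209)<22)
rect(near&(H<25)&(S>120)&(V>170),.163,'handle')
rect(win&(H>95)&(H<125)&(S>100)&(V>150),.095,'holder')
R=env.get_obs()['eef_rot']; print('tool y ang',2*np.degrees(np.arctan2(R[1],R[0]))-90)
im2=im[0:60,180:380]; ce,a,_=blob(((H<8)|(H>172))&(S>120)&(V>100)&(vv<60)&(uu<320)); print('dot',ce,a,onplane(c,*ce,0))
print([q for q in bore('wrist',im,guess=np.array([.536,-.03]))])
```

```text
V levels [[ 66  64  65  57  55]
 [180 185 145 184 178]
 [180  75  65  66 180]
 [184  62  61  62 167]
 [178  64  62  60 181]]
handle 341 [ 0.542  -0.2327] [0.0241 0.0237] 78.0
holder 2954 [ 0.5415 -0.2331] [0.0794 0.0791] 81.01
tool y ang -371.9915899559364
dot [277.21875  18.75   ] 32 [ 0.53458629 -0.03243107  0.        ]
[(array([ 0.5 , -0.02]), np.int32(125)), (array([ 0.53  , -0.0286]), np.int32(235)), (array([ 0.5655, -0.0474]), np.int32(200)), (array([ 0.5369, -0.0435]), np.int32(12)), (array([ 0.5415, -0.0431]), np.int32(1)), (array([ 0.5031, -0.0522]), np.int32(214)), (array([ 0.5352, -0.0679]), np.int32(140))]
```

The handle is at (0.5422, -0.2330) and the tool's y axis is already at -12°, matching the handle's flats. Descend and grip.

```bash
python3 -m pendant '{"delta_pos":[[-0.006,-0.009,-0.03],[-0.006,-0.009,-0.03],[0,0,-0.04],[0,0,-0.04],[0,0,-0.03]],"dr":[[0,0,0],[0,0,0],[0,0,0],[0,0,0],[0,0,0]],"hand":[0.0854,0.0854,0.0854,0.0854,0.0854]}' 40
python3 -m pendant '{"delta_pos":[[0,0,-0.006],[0,0,0],[0,0,0]],"dr":[[0,0,0],[0,0,0],[0,0,0]],"hand":[0.0854,0.06,0.04]}' 40
python3 -m pendant '{"delta_pos":[[0,0,0],[0,0,0],[0,0,0],[0,0,0],[0,0,0]],"dr":[[0,0,0],[0,0,0],[0,0,0],[0,0,0],[0,0,0]],"hand":[0.025,0.015,0.015,0.015,0.015]}' 40
```

```text
time: 8.57
tcp_pos: [0.5419, -0.233, 0.1169]
eef_rot: [-2.441, -1.977, 0.001]
contact_force: [-0.5, -0.4, 0.2]
gripper_width: 0.0853
finger_force: 0.0
time: 8.95
tcp_pos: [0.5428, -0.2346, 0.1138]
eef_rot: [2.441, 1.974, 0.001]
contact_force: [-0.7, -0.1, -0.8]
gripper_width: 0.0519
finger_force: 0.0
time: 9.57
tcp_pos: [0.5425, -0.2346, 0.1132]
eef_rot: [2.442, 1.974, 0.001]
contact_force: [-1.2, 0.3, 7.3]
gripper_width: 0.0257
finger_force: 41.8
```

Gripped at 26 mm. Lift straight up and look at how the probe hangs.

```bash
python3 -m pendant '{"delta_pos":[[0,0,0.01],[0,0,0.02],[0,0,0.025],[0,0,0.025],[0,0,0.025]],"dr":[[0,0,0],[0,0,0],[0,0,0],[0,0,0],[0,0,0]],"hand":[0.015,0.015,0.015,0.015,0.015]}' 60
python3 -m pendant '{"delta_pos":[[0,0,0.015],[0,0,0.01],[0,0,0],[0,0,0]],"dr":[[0,0,0],[0,0,0],[0,0,0],[0,0,0]],"hand":[0.015,0.015,0.015,0.015]}' 60
python3 -c "
from h import *
im,d,c=cap('scene'); np.savez('s6',im=im,d=d); i2,d2,c2=cap('wrist'); np.savez('w6',im=i2,d=d2,T=c2['extrinsics']); i3,d3,_=cap('top'); np.savez('t6',im=i3,d=d3)
a=cv2.resize(im[110:290,120:320],(600,540),interpolation=2)
save('c6.png',a); save('w6.png',i2)"
```

```text
time: 10.2
tcp_pos: [0.5419, -0.2344, 0.2185]
eef_rot: [-2.443, -1.975, 0.0]
contact_force: [-0.7, -0.2, -1.8]
gripper_width: 0.0251
finger_force: 59.0
time: 10.7
tcp_pos: [0.5418, -0.2343, 0.2414]
eef_rot: [-2.442, -1.974, 0.001]
contact_force: [-0.2, 1.0, -1.0]
gripper_width: 0.0258
finger_force: 59.1
```

View pics/c6.png

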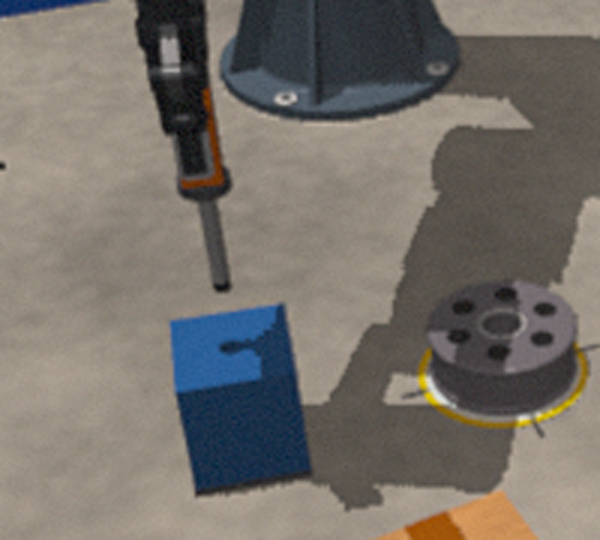

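View pics/w6.png

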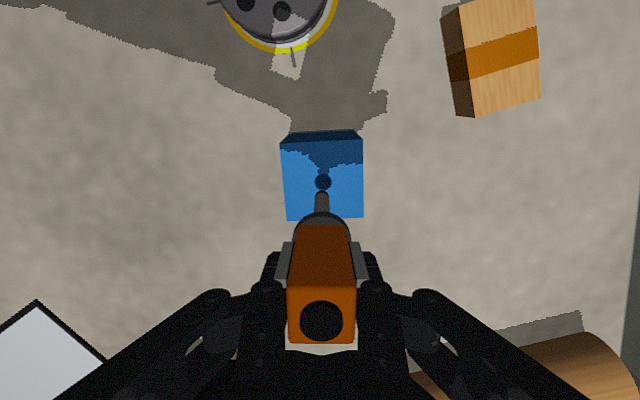

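The probe hangs from the fingers parallel to the holder's edges (scene tip about (194,206)), and the tip shows in the wrist view at about (321,190). I'll derive the stem axis from the two views.

```bash
cat >> h.py <<'E'
def cloud(d,c):
    vv,uu=np.mgrid[0:400,0:640]
    K=np.array([[c['fx'],0,c['cx']],[0,c['fy'],c['cy']],[0,0,1.]])
    s=cv2.undistortPoints(np.stack([uu,vv],-1).reshape(-1,1,2).astype(float),K,np.array([c['k1'],0,0,0.])).reshape(400,640,2)
    T=np.array(c['extrinsics']); return (np.dstack([s,np.ones((400,640))])*d[...,None])@T[:3,:3].T+T[:3,3]
def stem(d,c,xy,z0,z1,dbg=''):
    """centre line of the stem: per image row, midpoint of the depth mask"""
    W=cloud(d,c); m=(np.hypot(W[...,0]-xy[0],W[...,1]-xy[1])<.025)&(W[...,2]>z0)&(W[...,2]<z1)&(d>0)
    _,a,m=blob(m); rows=[]
    for v in np.unique(np.where(m)[0]):
        u=np.where(m[v])[0]; rows.append((u.mean(),v,len(u)))
    return np.array(rows),W,m
E
python3 - <<'E'
from h import *
for n,cam in (('s6','scene'),('w6','wrist')):
    f=np.load(n+'.npz'); c=env.get_calibration(cam)
    if 'T' in f: c['extrinsics']=f['T']
    r,W,m=stem(f['d'],c,(.542,-.234),.12,.24)
    print(cam); 
    for q in r[::2]: 
        z=np.median(W[int(q[1])][m[int(q[1])]],0); print(q.round(1),z.round(4))
E
```

```text
scene
[194. 163.   1.] [ 0.5343 -0.2164  0.2337]
[194. 165.   1.] [ 0.5405 -0.2179  0.2331]
[194. 167.   5.] [ 0.5516 -0.2202  0.2356]
[190.5 169.   10. ] [ 0.556  -0.2261  0.2353]
[188. 171.  19.] [ 0.5535 -0.233   0.2309]
[187.5 173.   18. ] [ 0.5549 -0.2346  0.2281]
[187.4 175.   14. ] [ 0.5578 -0.2354  0.2242]
[188. 177.   9.] [ 0.5554 -0.2352  0.2202]
[189. 179.   7.] [ 0.5469 -0.2326  0.2098]
[189.5 181.    6. ] [ 0.5472 -0.2322  0.2045]
[190. 183.   7.] [ 0.5482 -0.2319  0.1998]
[190.5 185.    6. ] [ 0.546  -0.2316  0.194 ]
[190.5 187.    6. ] [ 0.5482 -0.2325  0.1907]
[191. 189.   7.] [ 0.5466 -0.2322  0.1864]
[191.5 191.    6. ] [ 0.5466 -0.2319  0.1811]
[191.5 193.    6. ] [ 0.5471 -0.2325  0.176 ]
[192. 195.   7.] [ 0.5464 -0.2324  0.171 ]
[192.5 197.    6. ] [ 0.548  -0.232   0.1672]
[192.5 199.    6. ] [ 0.5482 -0.2325  0.1624]
[193. 201.   7.] [ 0.5477 -0.2322  0.1575]
[193.5 203.    6. ] [ 0.5464 -0.2321  0.1517]
[193.5 205.    6. ] [ 0.545  -0.2322  0.1461]
[193.5 207.    4. ] [ 0.5479 -0.2333  0.1427]
wrist
[321. 190.   5.] [ 0.5413 -0.2268  0.1431]
[321. 192.  11.] 
[... 399 characters left out ...]
14 -0.2275  0.1893]
[320.5 212.   18. ] [ 0.5436 -0.216   0.2233]
[320.5 214.   28. ] [ 0.5436 -0.2159  0.226 ]
[321. 216.  35.] [ 0.5438 -0.2164  0.2285]
[320.5 218.   40. ] [ 0.5433 -0.2173  0.2294]
[320.5 220.   44. ] [ 0.5431 -0.2183  0.2297]
[321.3 222.   46. ] [ 0.5434 -0.2193  0.23  ]
[320.5 224.   50. ] [ 0.5426 -0.2206  0.2299]
[321. 226.  53.] [ 0.543  -0.22    0.2345]
[320.6 228.   53. ] [ 0.5425 -0.2202  0.237 ]
[319.7 230.   42. ] [ 0.5423 -0.2203  0.2394]
[320.5 232.    8. ] [ 0.5424 -0.2231  0.2295]
[320.5 234.    8. ] [ 0.5412 -0.227   0.2297]
[321. 236.   8.] [ 0.5413 -0.2276  0.2297]
[320.5 238.    8. ] [ 0.5409 -0.2285  0.2301]
[320.5 240.    8. ] [ 0.5406 -0.23    0.2301]
```

The stem is vertical to within measurement error. Its axis is at about (0.5407, -0.2330) with the tip about 98.5 mm below the TCP. Carry it over the bore, keep the tip above the pulley, and look.

```bash
python3 -m pendant '{"delta_pos":[[-0.001,0.02,0],[-0.001,0.045,0],[-0.001,0.05,0],[-0.001,0.045,0],[-0.001,0.03,0]],"dr":[[0,0,0],[0,0,0],[0,0,0],[0,0,0],[0,0,0]],"hand":[0.015,0.015,0.015,0.015,0.015]}' 60
python3 -m pendant '{"delta_pos":[[0,0.011,-0.02],[0,0,-0.02],[0,0,-0.02],[0,0,0],[0,0,0]],"dr":[[0,0,0],[0,0,0],[0,0,0],[0,0,0],[0,0,0]],"hand":[0.015,0.015,0.015,0.015,0.015]}' 60
cat > look.py <<'E'
import sys
from h import *
tag=sys.argv[1]
t=env.get_obs()['tcp_pos']; print('tcp',t.round(4))
for cam in ('wrist','scene'):
    im,d,c=cap(cam); np.savez(tag+cam,im=im,d=d,T=c['extrinsics'])
    if cam=='wrist': save(tag+'w.png',im)
    W=cloud(d,c); z0=t[2]-.0985
    r,_,m=stem(d,c,(t[0]-.001,t[1]+.001),max(z0-.01,.05),z0+.075)
    C=np.array(c['extrinsics'])[:3,3]
    for lo,hi in ((z0+.003,z0+.035),(z0+.035,z0+.07)):
        p=W[m&(W[...,2]>lo)&(W[...,2]<hi)]
        if len(p)<10: continue
        q=np.median(p,0); e=C[:2]-q[:2]; e/=np.linalg.norm(e); print(cam,'axis',(q[:2]-.0058*e).round(4),'z',q[2].round(3),len(p))
    print(' tip z',np.percentile(W[m][:,2],1).round(4))
    b=[q for q in bore(cam,im,guess=np.array([.536,-.032])) if q[1]>5]; 
    for q in b: print('  dot',q)
E
python3 look.py a
```

```text
time: 11.48
tcp_pos: [0.5364, -0.0417, 0.2423]
eef_rot: [-2.441, -1.977, -0.0]
contact_force: [0.7, 0.4, -1.2]
gripper_width: 0.0253
finger_force: 59.1
time: 12.1
tcp_pos: [0.5373, -0.0331, 0.1831]
eef_rot: [2.442, 1.975, 0.001]
contact_force: [0.0, -0.4, -1.8]
gripper_width: 0.0254
finger_force: 59.1
tcp [ 0.5373 -0.0331  0.1831]
wrist axis [ 0.5359 -0.0318] z 0.105 189
wrist axis [ 0.5359 -0.0317] z 0.126 99
 tip z 0.0844
  dot (array([0.5307, 0.004 ]), np.int32(271))
  dot (array([ 0.5629, -0.0112]), np.int32(247))
  dot (array([ 0.5316, -0.036 ]), np.int32(238))
  dot (array([ 0.5291, -0.0668]), np.int32(257))
scene axis [ 0.5377 -0.0304] z 0.104 64
scene axis [ 0.5375 -0.0304] z 0.138 74
 tip z 0.0841
  dot (array([ 0.4975, -0.0141]), np.int32(18))
  dot (array([ 0.5063, -0.0518]), np.int32(16))
  dot (array([0.5338, 0.0044]), np.int32(25))
  dot (array([ 0.5386, -0.0669]), np.int32(18))
  dot (array([ 0.5659, -0.0113]), np.int32(24))
  dot (array([ 0.5681, -0.0479]), np.int32(15))
```

View pics/aw.png

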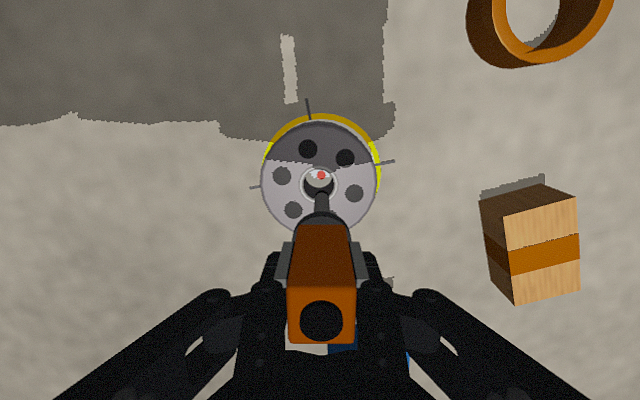

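The wrist view shows the stem coming down over the bore (ring about (319,184)), with the red dot in it at (321,175) and the six dots around it. I'll fit a circle through the visible dots for the bore centre in this camera.

```bash
cat >> h.py <<'E'
def wristbore(im,c,guess=(.536,-.032)):
    g=cv2.cvtColor(np.ascontiguousarray(im),cv2.COLOR_RGB2GRAY)
    m=cv2.adaptiveThreshold(g,255,0,cv2.THRESH_BINARY_INV,41,12); n,l,s,ce=cv2.connectedComponentsWithStats(m)
    P=[]
    for i in range(1,n):
        if 100<s[i,4]<600 and max(s[i,2:4])<1.6*min(s[i,2:4]):
            p=onplane(c,*ce[i],.045)[:2]
            if .028<np.hypot(*(p-guess))<.046: P.append(p)
    P=np.array(P); A=np.c_[2*P,np.ones(len(P))]; x=np.linalg.lstsq(A,(P**2).sum(1),rcond=None)[0]
    print('dots',P.round(4).tolist(),'centre',x[:2].round(4),'r',np.sqrt(x[2]+x[0]**2+x[1]**2).round(4)); return x[:2]
E
python3 - <<'E'
from h import *
f=np.load('awrist.npz'); c=env.get_calibration('wrist'); c['extrinsics']=f['T']
wristbore(f['im'],c)
im=f['im']; hsv=cv2.cvtColor(im,cv2.COLOR_RGB2HSV);H,S,V=[hsv[...,i].astype(int) for i in range(3)]
ce,a,_=blob(((H<8)|(H>172))&(S>120)&(V>100),(321,175),8); print('red',ce,onplane(c,*ce,0))
E
```

```text
dots [[0.5007, -0.0156], [0.5653, -0.0472], [0.5031, -0.0514]] centre [ 0.533  -0.0314] r 0.036
red [320.86 174.68] [ 0.53527408 -0.03341835  0.        ]
```

In the wrist view the opposite dot pairs put the bore at (0.5330, -0.0313) and the stem at (0.5359, -0.0318). The scene view gives an offset of (+1.6, +0.9) mm. Correct by about (-2.5, -0.3) mm, descend to just above the mouth, and re-check.

```bash
python3 -m pendant '{"delta_pos":[[-0.0025,-0.0003,0],[0,0,-0.012],[0,0,-0.012],[0,0,0],[0,0,0]],"dr":[[0,0,0],[0,0,0],[0,0,0],[0,0,0],[0,0,0]],"hand":[0.015,0.015,0.015,0.015,0.015]}' 60
python3 look.py b
python3 - <<'E'
from h import *
f=np.load('bwrist.npz'); c=env.get_calibration('wrist'); c['extrinsics']=f['T']
wristbore(f['im'],c)
E
```

```text
time: 12.82
tcp_pos: [0.5347, -0.0338, 0.1582]
eef_rot: [-2.443, -1.975, 0.0]
contact_force: [0.8, 0.4, -1.5]
gripper_width: 0.0255
finger_force: 59.1
tcp [ 0.5347 -0.0338  0.1582]
wrist axis [ 0.5332 -0.0325] z 0.081 187
wrist axis [ 0.5332 -0.0323] z 0.101 100
 tip z 0.0599
  dot (array([0.5307, 0.0043]), np.int32(328))
  dot (array([ 0.5629, -0.0115]), np.int32(317))
  dot (array([ 0.5031, -0.0079]), np.int32(7))
  dot (array([ 0.5326, -0.0343]), np.int32(233))
  dot (array([ 0.5281, -0.0572]), np.int32(246))
scene axis [ 0.5352 -0.0309] z 0.079 61
scene axis [ 0.535  -0.0309] z 0.11 76
 tip z 0.0583
  dot (array([ 0.5061, -0.0516]), np.int32(16))
  dot (array([0.5333, 0.0043]), np.int32(23))
  dot (array([ 0.5386, -0.0672]), np.int32(16))
  dot (array([ 0.5664, -0.012 ]), np.int32(24))
  dot (array([ 0.5684, -0.0478]), np.int32(14))
dots [[0.5305, 0.0043], [0.5652, -0.0471]] centre [ 0.2191 -0.2436] r 0.398
```

Both views now agree that stem and bore are coaxial within about 1 mm (tip at 59–60 mm). Lower 48.5 mm slowly.

```bash
python3 -m pendant '{"delta_pos":[[0,0,-0.008],[0,0,-0.008],[0,0,-0.008],[0,0,-0.008],[0,0,0]],"dr":[[0,0,0],[0,0,0],[0,0,0],[0,0,0],[0,0,0]],"hand":[0.015,0.015,0.015,0.015,0.015]}' 60
python3 -m pendant '{"delta_pos":[[0,0,-0.006],[0,0,-0.006],[0,0,-0.0045],[0,0,0],[0,0,0]],"dr":[[0,0,0],[0,0,0],[0,0,0],[0,0,0],[0,0,0]],"hand":[0.015,0.015,0.015,0.015,0.015]}' 60
python3 look.py c
python3 - <<'E'
from h import *
im=np.load('cscene.npz')['im']; save('c7.png',cv2.resize(im[130:270,210:370],None,fx=5,fy=4.2,interpolation=2)[:588,:800])
E
```

```text
time: 13.55
tcp_pos: [0.5343, -0.0337, 0.1256]
eef_rot: [-2.442, -1.975, 0.001]
contact_force: [-0.4, 0.6, -1.1]
gripper_width: 0.0252
finger_force: 59.1
time: 14.18
tcp_pos: [0.5347, -0.0338, 0.1099]
eef_rot: [2.443, 1.975, 0.0]
contact_force: [-0.4, 0.0, -1.6]
gripper_width: 0.0253
finger_force: 59.1
tcp [ 0.5347 -0.0338  0.1099]
wrist axis [ 0.5332 -0.0322] z 0.055 69
 tip z 0.0506
  dot (array([ 0.5018, -0.0133]), np.int32(305))
  dot (array([ 0.5367, -0.0186]), np.int32(29))
scene axis [ 0.5346 -0.0304] z 0.065 53
 tip z 0.0517
  dot (array([ 0.5059, -0.052 ]), np.int32(15))
  dot (array([0.5339, 0.0047]), np.int32(21))
  dot (array([ 0.5393, -0.0673]), np.int32(16))
  dot (array([ 0.5663, -0.0118]), np.int32(25))
  dot (array([ 0.568 , -0.0475]), np.int32(14))
```

View pics/c7.png

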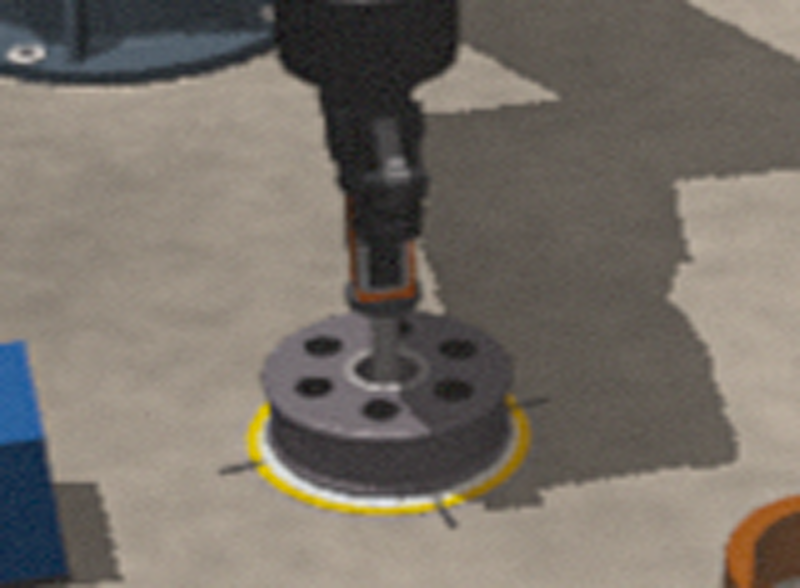

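The stem (x about 386) is central in the bore ring (354–420), the pulley sits flat on the sticker, and the wrist force is only the probe's weight. Hand in.

```bash
python3 -c "
from cell import env
print(env.finish_job())"
```

```text
the job is handed in; nothing more can be done
None
```

I handed the job in at about 14 s. The pulley measured about 1 mm from the red dot, and the probe is held upright in the bore, about 1 mm off centre, with its tip roughly 11 mm above the bench; the hand-in returned no verdict.

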